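Latch the brass coupon's shuttle at the reading position

TASK

Bring the brass coupon to the reading position: with a fingertip, push the orange tab of the shuttle that carries it in well past the stop pin, then let go, so that the shuttle springs back against the dropped pin and stays latched at mid position. Leave the shuttle with the dark coupon at home, and do not touch or lift the coupons or disturb the other things on the bench.

Things in the scene. Friction and masses are not known exactly. Their poses are not given: they have to be found in the camera images.
- station: two-lane coupon reader, fixed: pale base plate 272 x 220 x 12 mm, two spring shuttles side by side, black sensor block between them (top 48 mm high), blue bridge at x = 60 mm (top 70 mm high) with a red stop pin over each lane (top 84 mm). Origin on the bench under the middle; x = push direction, from orange tabs to bridge; y = left; z up. Lane centres at y = +52 and -52 mm. Position and yaw vary.
- shuttle_l (a joint): left shuttle (y = +52 mm), travel along the reader's +x in m: 0 home, 0.040 latched at mid, 0.060 end stop. A spring drives it back (3 N at home, 8 N at the stop); lifting the pin on the way in adds about 2 N. Past 0.041 the pin drops behind its tooth: let go then, it springs back onto the pin and stays at 0.040. Let go earlier, it returns home. The latch cannot be undone.
- shuttle_r (a joint): the same for the right shuttle (y = -52 mm in the reader's frame)
- tab_l (a point): centre of the pushing face of the left shuttle's orange tab: an upright plate 40 mm wide, 8 mm thick, from 26 to 66 mm above the bench. This point is 46 mm above the bench, on the face that looks along the reader's -x, and moves with the shuttle. Before that face lies only the bench and, once pushed in, free base plate (top 12 mm high). Axes parallel to the reader's.
- tab_r (a point): the same for the right shuttle's orange thumb tab
- pin_l (a joint): lift of the left lane's stop pin in m: 0 = down, about 0.010 to 0.012 while the tooth passes under it
- pin_r (a joint): the same for the right lane's stop pin
- coupon_brass_mid (a point): centre of the bright yellow brass coupon, 40 x 20 x 3 mm, lying loose in the white-rimmed nest of one of the two shuttles (either one); the nest's centre lies 70 mm beyond the tab's pushing face along the reader's x
- coupon_dark_mid (a point): centre of the dark grey coupon, 40 x 20 x 3 mm, lying loose in the nest of the other shuttle
- weight: bystander: polished steel calibration weight with a knob, 30 mm across, 46 mm tall; origin at its underside, loose on the bench beside the work
- vial: bystander: small amber vial with a blue cap, 28 mm across, 55 mm tall; origin at its underside, loose on the bench beside the work
- spatula: bystander: blue-handled spatula, 190 mm long, lying flat; origin at its underside, loose on the bench beside the work
- jar: bystander: large cream sample jar with white cap, 90 mm across, 170 mm tall; origin at its underside, loose on the bench beside the work
- wash: bystander: white bottle with red cap, 66 mm across, 170 mm tall; origin at its underside, loose on the bench beside the work
- beaker: bystander: empty glass beaker, 70 mm across, 90 mm tall; origin at its underside, loose on the bench beside the work

How it is judged:
By the outcome, as a careful person would: the job done as asked, in the order asked, and still so for the second after the job is handed in, with the robot touching nothing.
It also fails if it takes over 29 s, if anything falls off the work surface, if the arm or the gripper's body presses on something with over 40 N, if the wrist force passes 120 N, or if a joint passes its speed limit or range.

ROBOT

A 7-joint arm with a two-finger parallel gripper is mounted at the origin on the work surface. World frame = base frame: x ahead of the robot, y to its left, z up, the work surface at z = 0. Lengths are in m, angles in rad, forces in N, time in s.
With the tool pointing down it reaches from about 0.4 to 0.85 m from the base axis. Payload 6.9 kg.
Tool frame: the origin (TCP) lies where the fingers leave the gripper's body, on its centre line; the fingertips stand 73 mm ahead of it and the grasp point (between the pads) lies 54 mm ahead of it; z points along the fingers, y is the direction in which the jaws open and shut (so a half turn about z gives the same grasp; the last joint's range is limited). The gripper opens to 85 mm and grips with 20 to 120 N. Pads are 22 mm wide; open, the fingers measure 114 mm over their backs; the gripper's body (76 mm by 85 mm) begins 54 mm behind the grasp point. The pads swing forward as they close: fully open they stand 13 mm farther back than shut.
Start: joints at [-1.125, 0.507, -0.238, 1.5, 0.126, 1.149, -0.155], TCP at [0.209, 0.589, 0.304] pointing down, gripper open.
Joint ranges: [-3.08, 3.08], [-0.24, 2.05], [-1.43, 1.35], [0, 2.5], [-1.52, 4.66], [0.17, 1.96], [-2.89, 2.89]. Speed limits (rad/s): [2.39, 2.39, 3.14, 3.14, 3.14, 3.14, 3.14].

INTERFACE

Orientations are given as a rotation vector (axis times angle).
In Python, from cell import read_state, camera, close_job, boxes_of, trace, landmark_of gives the robot as it stands.
- The arm moves only by the tool servo_tool, never from a script. Its argument "commands" is a list that holds one entry, the list of rows, each a list of 5 numbers: the shift along the world's x, y, z in m, then the turn about the world's z in degrees, then the finger opening in m, from 0 to 0.0854. A call has 1 to 10 rows; each row shifts and turns the commanded pose from where the row before left it; what a row does not reach is not made up. A row lasts 1/10 s, in which the tool goes at most 50 mm and 8.59 degrees, less where a joint would pass 70% of its speed; a pose out of reach is approached as far as the arm can. A call with a gripper value outside its range is refused whole. The fingers move at their own pace and stop on an object; the grip force is fixed at half the most. Time passes only in rows, so rows that do not move let the fingers close. It gives the time, the measured TCP pose, the force and the opening at its end, in the units of the state.
- read_state(): the state, without advancing time (a new reading comes with each control period).
- camera(name): name is "scene" or "top"; returns a dict with "color" (384x512x3 uint8, red, green, blue), "mtx" (3x3 intrinsics, pixels), "k1" (the pictures are not rectified: a ray, as slopes to the right and down, at radius r is drawn at 1 + k1 r^2 times it, then the intrinsics apply), "R" (3x3) and "t" (3): a world point X has camera coordinates R X + t. Camera axes: x right, y down, z forward; pixel columns grow to the right and rows downward; lengths in m; the calibration is good to about 2 mm. A picture is of the moment at which its call begins. There is no depth.
- close_job(): hands the job in, once; it reports no verdict.
Trained networks look in a picture, given as the dict that the camera call returned (one of the last four; its "shot" number tells which), for a name from the list of things; names that differ only in an ending like _2 or _b are one class to them, and where a whole thing is asked for, a point or a joint stands for the part that bears it (a point fixed in the world has none). Each returns a list of dicts, best first, with "score" (0 to 1); they miss things now and then, are a little off and sometimes report something else, mostly with a low value. They report only what shows in the picture. A call takes as long as a camera call.
- boxes_of(name, picture): "centre" ([x, y, z] in m, in world coordinates, good to about 4 mm: the middle of the surface that is visible of it).
- trace(name, picture): "mask" (384x512 bool, what is visible of it).
- landmark_of(name, picture): "centre" ([x, y, z] in m, in world coordinates, good to about 4 mm: a listed point, or the origin of a listed thing).
The state is a dict: "time_s": time; "joints": joint angles; "joint_vel": joint speeds; "joint_torque": joint torques, N m; "position": TCP position; "orientation": TCP orientation; "wrist_force": force on the tool from outside, world axes, zero at the start; "torque": the same for the moment, N m; "width": opening from 0.0 (shut) to 1.0 (fully open).
Only numpy, scipy, OpenCV 4.12 (cv2) and the standard library are available. Lean on these libraries where they do the work, as an engineer would, in place of code of your own. Each camera call takes 0.05 s, during which the arm holds its last target.

## Working session

There is one attempt and no reset: what is moved stays moved. The work goes in short steps, Python scripts to look and compute and a tool call to move; the robot and the scene stay as the last step left them, time stands still between calls to the robot, and variables do not carry over. Pictures are saved under pics/ and viewed, and the job is handed in when it is done.

Besides the shell and the picture viewer there is one more tool, called after "Call:" as name([rows], argument=value, ...), one row to a line, values as JSON. servo_tool: Moves the arm, as the interface text tells. Its arguments: {"type":"object","properties":{"commands":{"type":"array","items":{"type":"array","items":{"type":"array","items":{"type":"number"}}}}},"required":["commands"]}

```bash
mkdir -p pics; python3 - <<'E'
from cell import *
import cv2
s=read_state();print(s['time_s'],s['position'],s['orientation'],s['width'],s['wrist_force'])
for n in("scene","top"):
    p=camera(n);cv2.imwrite(f"pics/{n}0.png",cv2.cvtColor(p["color"],cv2.COLOR_RGB2BGR))
    print(n,p['R'].round(3).tolist(),p['t'].round(3))
    for o in("station","tab_l","tab_r","coupon_brass_mid","coupon_dark_mid","weight","vial","spatula","jar","wash","beaker"):
        print(o,[(d['centre'] if isinstance(d['centre'],list) else d['centre'].round(3).tolist(),round(d['score'],2)) for d in landmark_of(o,p)[:3]])
E
```

```text
0.0 [0.20885896 0.58867128 0.30301411] [-5.32669811e-01 -3.09584510e+00  2.80580602e-03] 0.9983724321002866 [-0.16154143 -0.06006524  0.31909787]
scene [[-0.721, 0.693, 0.017], [0.411, 0.447, -0.794], [-0.558, -0.566, -0.607]] [ 0.393 -0.165  1.525]
station [([0.6542, -0.0226, -0.0017], 0.82)]
tab_l [([0.5034, 0.0178, 0.0457], 0.91), ([0.5047, -0.0816, 0.0508], 0.59), ([0.5669, 0.0219, 0.0274], 0.37)]
tab_r [([0.5034, 0.0178, 0.0457], 0.91), ([0.5047, -0.0816, 0.0508], 0.59), ([0.5669, 0.0219, 0.0274], 0.37)]
coupon_brass_mid [([0.5766, -0.0808, 0.0304], 0.43)]
coupon_dark_mid [([0.5705, 0.0213, 0.0285], 0.46)]
weight [([0.5662, 0.1654, -0.0028], 0.46)]
vial [([0.6892, 0.1583, -0.0015], 0.72)]
spatula [([0.6395, -0.2164, -0.0007], 0.76)]
jar [([0.6335, 0.4247, -0.0005], 0.79)]
wash [([0.6088, -0.4215, -0.0015], 0.9)]
beaker [([0.3303, -0.4012, -0.0019], 0.76)]
top [[0.023, -1.0, 0.002], [-0.992, -0.023, -0.12], [0.12, 0.001, -0.993]] [-0.039  0.525  1.652]
station [([0.6572, -0.0246, 0.0024], 0.83)]
tab_l [([0.5052, 0.0234, 0.0477], 0.86), ([0.5077, -0.081, 0.0444], 0.58)]
tab_r [([0.5052, 0.0234, 0.0477], 0.86), ([0.5077, -0.081, 0.0444], 0.58)]
coupon_brass_mid [([0.5784, -0.0796, 0.0313], 0.52)]
coupon_dark_mid [([0.5742, 0.0238, 0.0235], 0.47)]
weight [([0.6553, -0.0224, 0.0028], 0.61), ([0.5651, 0.1616, -0.0011], 0.54)]
vial [([0.6922, 0.1569, 0.002], 0.5)]
spatula [([0.6434, -0.2127, -0.0004], 0.69)]
jar [([0.6373, 0.4233, -0.0021], 0.72), ([0.5629, 0.1631, -0.0022], 0.62)]
wash [([0.609, -0.4224, -0.0015], 0.77)]
beaker [([0.3287, -0.4005, 0.0004], 0.68), ([0.6559, -0.022, 0.0018], 0.35)]
```

View pics/scene0.png

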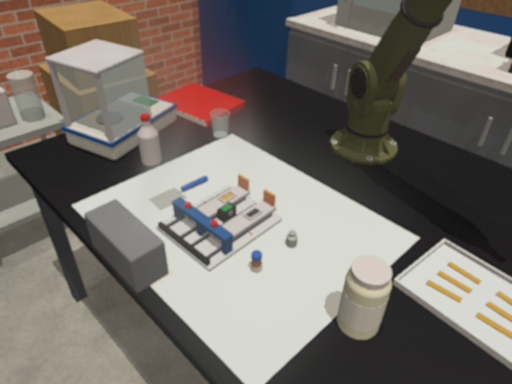

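View pics/top0.png

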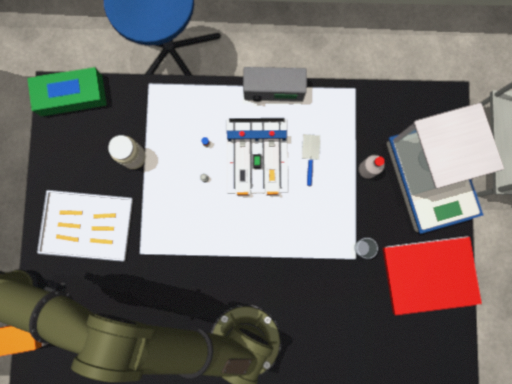

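The brass coupon is in the right lane (tab_r at about 0.506, -0.081, with yaw about 1°). In the scene picture the right tab is at about (243,183) and the brass coupon at about (229,197). I'll move at height first, with the fingers shut.

Call:
servo_tool([
  [[0.012,-0.045,0,2.06,0],[0.012,-0.045,0,2.06,0],[0.012,-0.045,0,2.06,0],[0.015,-0.045,0,2.06,0],[0.015,-0.045,0,2.06,0],[0.015,-0.045,0,2.06,0],[0.015,-0.045,0,2.06,0],[0.018,-0.045,0,2.06,0],[0.018,-0.045,0,2.06,0],[0.018,-0.045,0,2.06,0]],
])

```text
time_s: 2.2
position: [0.3593, 0.1372, 0.3043]
orientation: [-0.032, 3.14, 0.001]
wrist_force: [1.5, -0.1, 0.7]
width: -0.004
```

Call:
servo_tool([
  [[0.018,-0.044,0,0,0],[0.018,-0.044,0,0,0],[0.018,-0.044,0,0,0],[0.018,-0.044,0,0,0],[0.018,-0.042,0,0,0],[0,0,-0.04,0,0],[0,0,-0.04,0,0],[0,0,-0.03,0,0],[0,0,0,0,0],[0,0,0,0,0]],
])

```text
time_s: 3.2
position: [0.4491, -0.079, 0.1943]
orientation: [0.03, -3.141, -0.0]
wrist_force: [-0.2, 0.1, -0.2]
width: 0.003
```

```bash
python3 - <<'E'
from cell import *
import cv2
s=read_state();print(s['time_s'],s['position'],s['orientation'],s['wrist_force'])
for n in("scene","top"):
    p=camera(n);c=cv2.cvtColor(p["color"],cv2.COLOR_RGB2BGR)
    c=c[130:280,130:330] if n=="scene" else c[100:250,180:380]
    cv2.imwrite(f"pics/{n}1.png",cv2.resize(c,None,fx=4,fy=4,interpolation=2))
    for o in("station","tab_r","coupon_brass_mid","coupon_dark_mid"):
        print(o,[(d['centre'],round(d['score'],2)) for d in landmark_of(o,p)[:3]])
E
```

```text
3.2 [ 0.44910922 -0.07895423  0.19433505] [ 2.95035820e-02 -3.14083960e+00 -9.51793154e-05] [-0.22921413  0.07969504 -0.24978116]
station [([0.6536, -0.0258, 0.0002], 0.75)]
tab_r [([0.504, 0.0174, 0.0451], 0.87), ([0.5078, -0.0796, 0.0496], 0.77), ([0.638, -0.2145, -0.0028], 0.56)]
coupon_brass_mid [([0.5753, -0.0781, 0.0298], 0.57), ([0.5053, 0.0174, 0.0461], 0.44)]
coupon_dark_mid [([0.5715, 0.0241, 0.0279], 0.45)]
station [([0.6579, -0.0218, -0.001], 0.64)]
tab_r [([0.501, 0.0239, 0.048], 0.57)]
coupon_brass_mid [([0.5757, -0.0772, 0.0292], 0.63)]
coupon_dark_mid [([0.5731, 0.0248, 0.0249], 0.62)]
```

View pics/scene1.png

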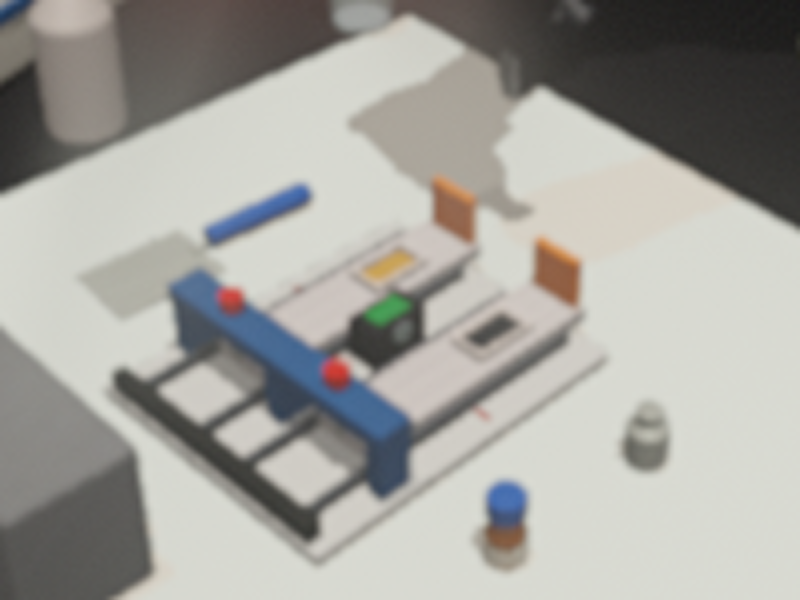

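View pics/top1.png

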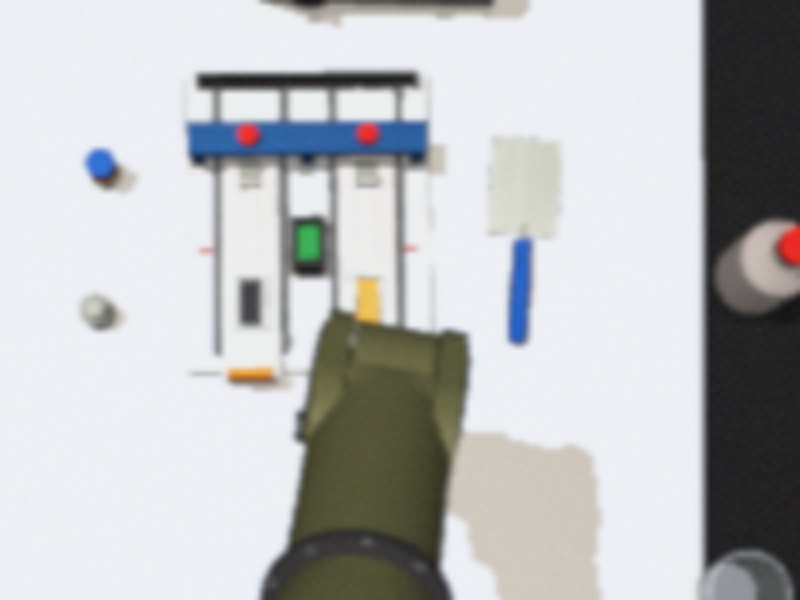

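Both shuttles are at home, the brass coupon is on the right lane (crop about (388,266)), and the path to its tab is clear. Next I'll descend and approach slowly.

Call:
servo_tool([
  [[0,-0.001,-0.03,0,0],[0,0,-0.03,0,0],[0,0,-0.026,0,0],[0,0,0,0,0],[0.01,0,0,0,0],[0.01,0,0,0,0],[0.005,0,0,0,0],[0,0,0,0,0]],
])

```text
time_s: 4.5
position: [0.4757, -0.0799, 0.1088]
orientation: [-0.03, 3.138, -0.001]
wrist_force: [0.4, 0.0, -0.4]
width: -0.003
```

Call:
servo_tool([
  [[0.005,0,0,0,0],[0.005,0,0,0,0],[0,0,0,0,0]],
])

```text
time_s: 4.8
position: [0.4848, -0.0799, 0.108]
orientation: [-0.03, 3.14, -0.0]
wrist_force: [0.7, -0.2, 0.1]
width: 0.0
```

Call:
servo_tool([
  [[0.005,0,0,0,0],[0.005,0,0,0,0],[0,0,0,0,0]],
])

```text
time_s: 5.1
position: [0.4948, -0.0799, 0.1079]
orientation: [-0.03, 3.141, -0.0]
wrist_force: [-0.6, -0.4, -0.1]
width: -0.001
```

Call:
servo_tool([
  [[0.002,0,0,0,0],[0,0,0,0,0]],
])

```text
time_s: 5.3
position: [0.4957, -0.08, 0.1078]
orientation: [0.029, -3.141, -0.0]
wrist_force: [0.2, -0.5, 1.1]
width: -0.002
```

Call:
servo_tool([
  [[0.002,0,0,0,0],[0,0,0,0,0]],
])

```text
time_s: 5.5
position: [0.4973, -0.0799, 0.1077]
orientation: [0.029, -3.14, -0.0]
wrist_force: [-3.9, 0.7, 1.2]
width: 0.001
```

Call:
servo_tool([
  [[0.002,0,0,0,0],[0,0,0,0,0]],
])

```text
time_s: 5.7
position: [0.4997, -0.0799, 0.1077]
orientation: [0.03, -3.141, -0.0]
wrist_force: [-3.6, 0.4, 0.2]
width: -0.002
```

Call:
servo_tool([
  [[0.002,0,0,0,0],[0,0,0,0,0]],
])

```text
time_s: 5.9
position: [0.502, -0.0798, 0.1078]
orientation: [0.03, -3.141, -0.0]
wrist_force: [-3.6, 0.3, 1.0]
width: -0.001
```

Contact came at TCP x of about 0.4965. I'll push to about 52 mm of travel, gently.

Call:
servo_tool([
  [[0.004,0,0,0,0],[0.004,0,0,0,0],[0.004,0,0,0,0],[0.004,0,0,0,0],[0.004,0.001,0,0,0],[0.004,0,0,0,0],[0.004,0,0,0,0],[0.004,0,0,0,0],[0.004,0,0,0,0],[0,0,0,0,0]],
])

```text
time_s: 6.9
position: [0.5376, -0.0787, 0.1077]
orientation: [0.03, -3.14, -0.0]
wrist_force: [-7.0, 1.8, 2.9]
width: 0.001
```

Call:
servo_tool([
  [[0.004,0,0,0,0],[0.004,0,0,0,0],[0.003,0,0,0,0],[0,0,0,0,0],[0,0,0,0,0]],
])

```text
time_s: 7.4
position: [0.5479, -0.0785, 0.1077]
orientation: [0.03, -3.139, -0.001]
wrist_force: [-7.3, 2.0, 4.3]
width: -0.002
```

```bash
python3 - <<'E'
from cell import *
import cv2
p=camera("scene");c=cv2.cvtColor(p["color"],cv2.COLOR_RGB2BGR)[130:280,130:330]
cv2.imwrite("pics/scene2.png",cv2.resize(c,None,fx=4,fy=4,interpolation=2))
for o in("tab_r","coupon_brass_mid"):
        print(o,[(d['centre'],round(d['score'],2)) for d in landmark_of(o,p)[:3]])
E
```

```text
tab_r [([0.5041, 0.0161, 0.0471], 0.95), ([0.5575, -0.0781, 0.0467], 0.76)]
coupon_brass_mid [([0.6261, -0.0779, 0.0279], 0.62)]
```

View pics/scene2.png

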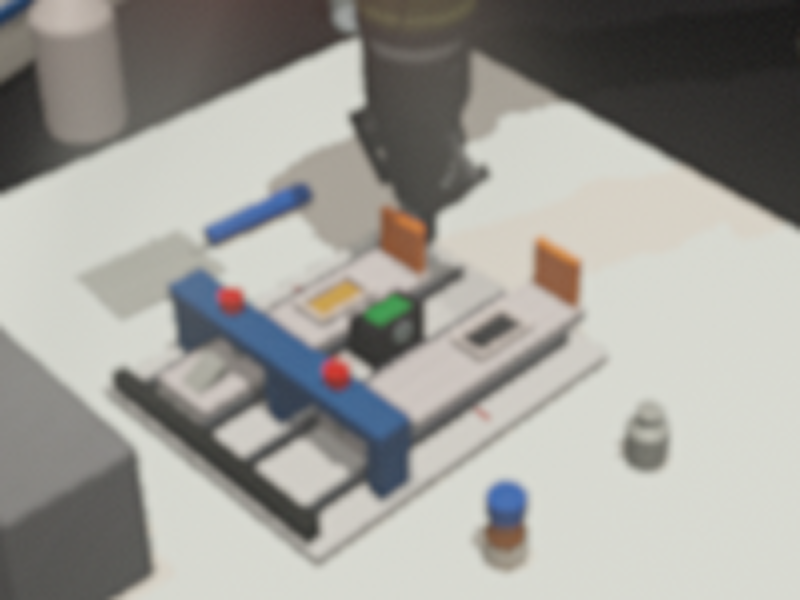

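The shuttle is about 51 mm in (tab at crop (403,240)), the right pin (231,300) is down and the brass coupon is still in its nest. Now a slow release.

Call:
servo_tool([
  [[-0.003,0,0,0,0],[-0.003,0,0,0,0],[-0.003,0,0,0,0],[-0.002,0,0,0,0],[-0.002,0,0,0,0],[-0.004,0,0,0,0],[-0.01,0,0,0,0],[-0.02,0,0,0,0],[-0.02,0,0,0,0],[0,0,0,0,0]],
])

```text
time_s: 8.55
position: [0.4793, -0.0793, 0.108]
orientation: [0.028, -3.14, 0.0]
wrist_force: [-0.1, -0.2, -0.3]
width: 0.001
```

Call:
servo_tool([
  [[-0.02,0,0.02,0,0],[-0.01,0,0.04,0,0],[0,0,0.04,0,0],[0,0,0.04,0,0],[0,0,0,0,0],[0,0,0,0,0],[0,0,0,0,0]],
])

```text
time_s: 9.25
position: [0.4518, -0.0789, 0.2473]
orientation: [0.03, -3.141, -0.0]
wrist_force: [-0.0, 0.4, 0.3]
width: 0.001
```

```bash
python3 - <<'E'
from cell import *
import cv2
for n in("scene","top"):
    p=camera(n);c=cv2.cvtColor(p["color"],cv2.COLOR_RGB2BGR)
    c=c[130:280,130:330] if n=="scene" else c[100:250,180:380]
    cv2.imwrite(f"pics/{n}3.png",cv2.resize(c,None,fx=4,fy=4,interpolation=2))
    for o in("tab_r","coupon_brass_mid","coupon_dark_mid","weight","vial","spatula","jar","wash","beaker"):
        print(o,[(d['centre'],round(d['score'],2)) for d in landmark_of(o,p)[:2]])
E
```

```text
tab_r [([0.5015, 0.0197, 0.0443], 0.81), ([0.5444, -0.0787, 0.0511], 0.81)]
coupon_brass_mid [([0.617, -0.0761, 0.0287], 0.38), ([0.6093, -0.4257, -0.0032], 0.36)]
coupon_dark_mid [([0.5725, 0.023, 0.0296], 0.52)]
weight [([0.5663, 0.1616, -0.0014], 0.69)]
vial [([0.6873, 0.1586, 0.001], 0.56)]
spatula [([0.6366, -0.2167, -0.0009], 0.9)]
jar [([0.6317, 0.4233, 0.0005], 0.94), ([0.6391, -0.2156, -0.0063], 0.27)]
wash [([0.6103, -0.4209, -0.0033], 0.82)]
beaker [([0.3295, -0.4016, -0.0014], 0.76)]
tab_r [([0.5444, -0.0788, 0.0444], 0.77), ([0.503, 0.022, 0.0479], 0.62)]
coupon_brass_mid [([0.6181, -0.0792, 0.0309], 0.41)]
coupon_dark_mid [([0.5726, 0.025, 0.0276], 0.47)]
weight [([0.5664, 0.1615, -0.0007], 0.56)]
vial [([0.6945, 0.1549, -0.0002], 0.61)]
spatula [([0.6398, -0.2147, -0.0006], 0.84)]
jar [([0.6374, 0.4238, -0.0016], 0.73)]
wash [([0.609, -0.4237, 0.002], 0.83)]
beaker [([0.3269, -0.4013, 0.0041], 0.92)]
```

View pics/scene3.png

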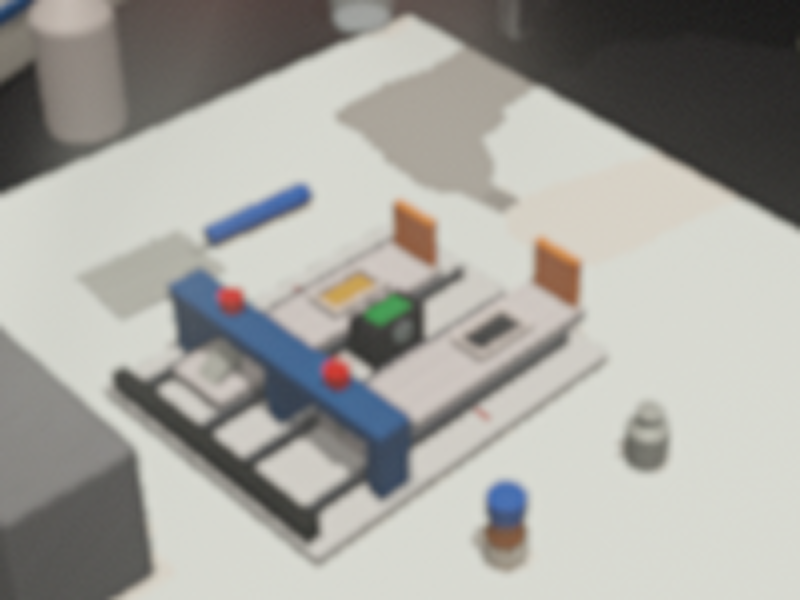

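The right shuttle is latched at mid position: its tab is at crop (415,233), about 39 mm in, and the brass coupon (347,290) has moved about 40 mm. The left tab (557,271) hasn't moved.

```bash
python3 -c "
from cell import *
print(close_job())"
```

```text
the job is handed in; nothing more can be done
None
```

The brass coupon is at the reading position, and the job is handed in. The brass was in the right lane. With the shut fingertips I pushed that tab about 51 mm in, at no more than about 7 N in the readings. I then backed off slowly and lifted clear, with about 9.3 s on the clock.

- **Right shuttle:** both cameras put the tab 38–40 mm in after release, and the brass coupon moved about 40 mm with it, still in its nest. That fits the latched position at 40 mm. The red pin looked down in the picture taken at full push.
- **Left shuttle:** it stayed at home with the dark coupon in place.
- **Bystanders:** none moved by more than the network's error.
- **Robot:** it was touching nothing at the end, with wrist force near 0.

No check failed. The networks gave the same detections for the left and right tabs, so I told them apart by position.

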